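Clear a chipped casting from the inspection tray into the scrap basket

ROBOT

A 7-joint arm with a two-finger parallel gripper is mounted at the origin on the work surface. World frame = base frame: x ahead of the robot, y to its left, z up, the work surface at z = 0. Lengths are in m, angles in rad, forces in N, time in s.
With the tool pointing down it reaches from about 0.35 to 0.9 m from the base axis. Payload 8.1 kg.
Tool frame: the origin (TCP) lies where the fingers leave the gripper's body, on its centre line; the fingertips stand 66 mm ahead of it and the grasp point (between the pads) lies 47 mm ahead of it (arm.tip_reach is the distance from the TCP to the fingertips, in m); z points along the fingers, y is the direction in which the jaws open and shut (so a half turn about z gives the same grasp; the last joint's range is limited). The gripper opens to 92 mm and grips with 3 to 60 N. Pads are 19 mm wide; open, the fingers measure 130 mm over their backs; the gripper's body (75 mm by 190 mm) begins 47 mm behind the grasp point.
Start: joints at [1.195, 0.434, 0.025, 1.573, -0.012, 1.134, -0.075], TCP at [0.168, -0.602, 0.292] pointing down, gripper open.
Joint ranges: [-2.62, 2.62], [-0.44, 2.09], [-1.27, 1.32], [0.08, 2.57], [-1.32, 4.46], [0.12, 2], [-2.74, 2.74]. Speed limits (rad/s): [2.22, 2.22, 3.01, 3.01, 3.14, 3.14, 3.14].

INTERFACE

Orientations are given as a rotation vector (axis times angle).
In Python, from cell import arm gives the robot as it stands.
- The arm moves only by the tool carry_out, never from a script. Its argument "plan" is a list of rows, each a list of 5 numbers: the shift along the world's x, y, z in cm, then the turn about the world's z in rad, then the finger opening in cm, from 0 to 9.18. In form: [[tx, ty, tz, spin, fingers], ...]. A call has 1 to 20 rows; each row is the pose to reach, as a shift and turn from the pose measured when the call began; what a row does not reach only later rows make up. A row lasts 1/10 s, in which the tool goes at most 50 mm and 8.59 degrees, less where a joint would pass 70% of its speed; a pose out of reach is approached as far as the arm can. A call with a gripper value outside its range is refused whole. The fingers move at their own pace and stop on an object; "squeeze" is the grip in N (left out, the last holds). Time passes only in rows, so rows that repeat a pose let the fingers close. It gives the time, the measured TCP pose, the force and the opening at its end, in the units of the state.
- arm.observe(): the state, without advancing time (a new reading comes with each control period).
- arm.get_image(name): name is "scene" or "side" or "wrist"; returns (picture, depth): 420x560x3 uint8, red, green, blue; 420x560 float32, m along the optical axis (not along the pixel's ray), 0 where there is no reading.
- arm.get_calibration(name): a dict with "intrinsics" (3x3 intrinsics, pixels), "D" ([k1, k2, p1, p2, k3] as OpenCV has them; the pictures are not rectified), "rvec" (rotation vector, rad) and "tvec" (3), from world to camera coordinates, as OpenCV has them; the wrist camera has in their place "tool_from_camera" (4x4, takes a point from camera to tool coordinates, whose origin is the TCP and whose axes are the flange's). Camera axes: x right, y down, z forward; pixel columns grow to the right and rows downward; lengths in m; the calibration is good to about 2 mm. A picture is of the moment at which its call begins: read the wrist's pose just before it. get_calibration takes no time and is no camera call.
- arm.sign_off(): hands the job in, once; it reports no verdict.
The state is a dict: "clock": time; "joints": joint angles; "dq": joint speeds; "joint_efforts": joint torques, N m; "position": TCP position; "ee_rot": TCP orientation; "force": force on the tool from outside, world axes, zero at the start; "ft_torque": the same for the moment, N m; "width": opening from 0.0 (shut) to 1.0 (fully open).
Only numpy, scipy, OpenCV 4.12 (cv2) and the standard library are available. Lean on these libraries where they do the work, as an engineer would, in place of code of your own. Each camera call takes 0.05 s, during which the arm holds its last target. There are 200 camera calls.

TASK

The chipped grey base plate in the raised inspection tray is a reject: swing the tray's gate fully open, work the plate out over the open end of the tray so that it drops into the wire basket and lies down flat in it, then swing the gate fully shut again. The plate's edges are out of reach at first, so it can only be drawn along by pressing on it from above; never bear on it hard enough to crack it. Leave the basket where it stands and the jar, the model tank and the sound spare plate undisturbed.

Things in the scene. Friction and masses are not known exactly. Their poses are not given: they have to be found in the camera images.
- tray: Fixed raised lane: white floor, surface 100 mm above the table, along x from the back wall at x = -90 mm (28 mm high) to the open end at x = +90; 104 mm wide. Origin on the table under the middle of the floor; x is the way the plate slides out. Two plywood rails, 16 mm above the floor, inner faces at y = -41 and +41 mm, run from x = -90 to +50.
- gate (a joint): Quarter-turn gate of the tray: flat steel bar on an upright hinge. 0 = shut (bar across the lane, along the tray's +y), 1.57 rad = fully open (bar along the tray's +x, beside the plate's path). Opens clockwise seen from above; stops at both ends; dry friction about 0.12 N m, stays where left. Starts shut or up to 0.3 rad ajar.
- gate_hinge (a point): Point on the gate's hinge axis, at tray x = +70, y = -54 mm, 111 mm above the table. The bar is 12 mm wide, 10 mm high and 90 mm long from the hinge to the peg.
- gate_peg (a point): Point on the upright round steel peg (diameter 14 mm) at the free end of the gate's bar, 90 mm from the hinge axis, 134 mm above the table. The peg's top is at 152 mm, the bar's top at 116 mm: about 36 mm of peg is free to grip or push.
- plate: The reject: flat grey resin plate 120 (x) by 76 (y) by 12 mm, 0.1 to 0.21 kg, corner at +x, +y broken off (24 by 24 mm). Origin: centre of its underside. Lies in the tray, x along the tray's x, rear edge 1 to 4 mm from the back wall, 1 to 5 mm from each rail and below their tops: it cannot be gripped, and no finger fits behind it until it is drawn forward.
- plate_center (a point): Centre of the plate, 6 mm above its underside. The top is rough and stiff (friction coefficient with the fingers about 1), underside and tray are smooth (about 0.3): press on the top with about 5 to 15 N and move along the tray to draw the plate. It cracks if the fingers bear on it with more than 50 N.
- basket: Loose steel wire basket, outside 260 (x) by 160 (y) by 70 mm high, walls and floor 4 mm, 0.6 kg. Origin: centre of its underside. It stands on the table under the tray's open end, roughly lined up with the tray; its rim is 18 mm below the underside of the tray's floor.
- jar: Bystander: closed paint jar, diameter 52 mm, 65 mm high, standing; origin at the centre of its underside.
- tank: Bystander: model tank, about 130 mm long with its gun (x), 64 mm wide, 48 mm high; origin at the underside, under the middle of the hull.
- spare: Bystander: sound grey plate 120 by 76 by 12 mm with all its corners, lying on the table behind the tray; origin at the centre of its underside.
- tray_lip (a point): Middle of the edge of the tray's open end, on the floor surface (tray x = +90 mm, 100 mm above the table). The floor is 12 mm thick there and overhangs the near side of the basket. A plate pushed over it may stay propped on its front edge against the lip; a push on its top, away from the tray, then lays it down.
Mind the look-alikes: they are no part of the job. What is shaped like the plate but pink or yellow is not meant. Several things look just like the tray: the one meant starts farthest to the robot's right.

How it is judged:
By the outcome, as a careful person would: the job done as asked, in the order asked, and still so for the second after the job is handed in, with the robot touching nothing.
It also fails if it takes over 72 s, if anything falls off the work surface, if the arm or the gripper's body presses on something with over 40 N, if the wrist force passes 120 N, or if a joint passes its speed limit or range.

## Working session

There is one attempt and no reset: what is moved stays moved. The work goes in short steps, Python scripts to look and compute and a tool call to move; the robot and the scene stay as the last step left them, time stands still between calls to the robot, and variables do not carry over. Pictures are saved under pics/ and viewed, about 8 in all and at most 12, crops included, and the job is handed in when it is done.

Besides the shell and the picture viewer there is one more tool, called as a command line: name --pt "numbers of a row" for each row, then --argument value for the rest. carry_out: Moves the arm, as the interface text tells. Its arguments: {"type":"object","properties":{"plan":{"type":"array"},"squeeze":{"type":"number"}},"required":["plan"]}

```bash
mkdir -p pics; ls; cat > h.py <<'E'
import numpy as np, cv2
from cell import arm
def cal(n):
    c=arm.get_calibration(n); K=np.array(c["intrinsics"],float); D=np.array(c["D"],float)
    if n=="wrist":
        s=arm.observe(); T=np.eye(4); T[:3,:3]=cv2.Rodrigues(np.array(s["ee_rot"],float))[0]; T[:3,3]=s["position"]
        W=T@np.array(c["tool_from_camera"]) # world from cam
    else:
        M=np.eye(4); M[:3,:3]=cv2.Rodrigues(np.array(c["rvec"],float))[0]; M[:3,3]=np.ravel(c["tvec"]); W=np.linalg.inv(M)
    return K,D,W
def shot(n,f):
    c=cal(n); im,d=arm.get_image(n); cv2.imwrite(f"pics/{f}.png",im[:,:,::-1]); np.savez(f"pics/{f}.npz",im=im,d=d,K=c[0],D=c[1],W=c[2]); return im,d,c
def load(f):
    z=np.load(f"pics/{f}.npz"); return z["im"],z["d"],(z["K"],z["D"],z["W"])
def plane(uv,z,c):
    K,D,W=c; p=cv2.undistortPoints(np.array(uv,float).reshape(-1,1,2),K,D)[:,0]
    r=np.c_[p,np.ones(len(p))]@W[:3,:3].T; o=W[:3,3]
    return o+r*((z-o[2])/r[:,2])[:,None]
def cloud(d,c):
    K,D,W=c; v,u=np.mgrid[0:420,0:560]; p=cv2.undistortPoints(np.c_[u.ravel(),v.ravel()].astype(float).reshape(-1,1,2),K,D)[:,0]
    P=np.c_[p,np.ones(len(p))]*d.ravel()[:,None]
    return (P@W[:3,:3].T+W[:3,3]).reshape(420,560,3)
E
python3 - <<'E'
from h import *
a=[shot(n,n+"0") for n in ("scene","side","wrist")]
cv2.imwrite("pics/both0.png",cv2.resize(np.hstack([a[0][0],a[1][0]])[:,:,::-1],(800,300)))
for x in a: print(x[2][2].round(3))
print(arm.observe())
E
```

```text
pics
[[ 0.718  0.601 -0.35   1.072]
 [ 0.695 -0.613  0.374 -0.548]
 [ 0.01  -0.513 -0.859  1.467]
 [ 0.     0.     0.     1.   ]]
[[-0.977 -0.123  0.176  0.348]
 [-0.214  0.583 -0.784  0.732]
 [-0.006 -0.803 -0.595  0.671]
 [ 0.     0.     0.     1.   ]]
[[ 0.269 -0.934 -0.236  0.231]
 [-0.963 -0.261 -0.065 -0.583]
 [-0.001  0.245 -0.969  0.382]
 [ 0.     0.     0.     1.   ]]
{'clock': 0.15, 'joints': array([ 1.19541666,  0.43507425,  0.02498959,  1.57388512, -0.01160335,
        1.13398517, -0.0750821 ]), 'dq': array([-1.01887592e-04, -2.43135051e-03, -2.17988058e-03, -4.77648515e-03,
       -3.55495381e-04,  6.86077869e-06, -1.69793823e-03]), 'joint_efforts': array([ 2.44100906e-03, -6.68261790e+01,  9.86397006e-01, -3.14696252e+01,
       -6.04334101e-02,  3.94207577e-02,  1.29311320e-04]), 'position': array([ 0.16825294, -0.60160957,  0.2916195 ]), 'ee_rot': array([-3.11126798e+00, -4.26891412e-01,  4.34095996e-04]), 'force': array([ 0.16852198, -0.67512199, -0.26822464]), 'ft_torque': array([ 0.01310861,  0.04049315, -0.00415859]), 'width': 0.9952058801263567}
```

View pics/scene0.png

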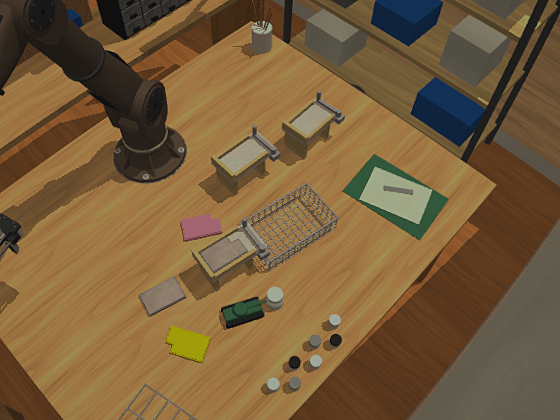

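View pics/side0.png

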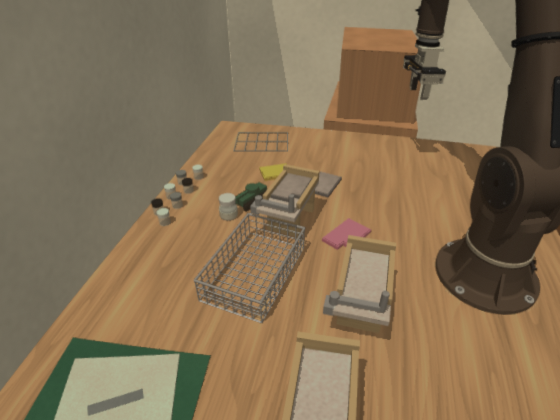

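Scene: three tray look-alikes at about (230,252), (243,158), (312,118). The first, with the grey plate and with the basket at (290,225), is farthest toward −y, the robot's right. Spare at (162,296), tank (242,312), jar (275,297), pink (200,228) and yellow (188,343) decoys. I'll confirm in a crop.

```bash
python3 - <<'E'
from h import *
im,d,c=load("scene0")
cv2.imwrite("pics/crop1.png",cv2.resize(im[175:325,130:345,::-1],None,fx=3.7,fy=3.7,interpolation=cv2.INTER_CUBIC))
for nm,uv,z in [("trays",[(230,252),(243,158),(312,118)],.1),("low",[(162,296),(242,312),(275,297),(200,228)],0.01)]:
    print(nm,plane(uv,z,c).round(3).tolist())
P=cloud(d,c)
# points between z 0.09..0.17 near tray
m=(abs(P[...,2]-.112)<.05)&(d>0); m[:180]=0;m[330:]=0;m[:,:180]=0;m[:,345:]=0
h,e=np.histogram(P[...,2][m],bins=25);print(np.c_[e[:-1].round(3),h].tolist())
E
```

```text
trays [[0.519, -0.106, 0.1], [0.305, 0.158, 0.1], [0.35, 0.442, 0.1]]
low [[0.444, -0.319, 0.01], [0.647, -0.188, 0.01], [0.683, -0.087, 0.01], [0.354, -0.084, 0.01]]
[[0.062, 152.0], [0.066, 221.0], [0.07, 178.0], [0.073, 57.0], [0.077, 9.0], [0.081, 8.0], [0.085, 18.0], [0.089, 41.0], [0.092, 82.0], [0.096, 229.0], [0.1, 219.0], [0.104, 170.0], [0.108, 421.0], [0.111, 608.0], [0.115, 383.0], [0.119, 137.0], [0.123, 60.0], [0.127, 80.0], [0.13, 38.0], [0.134, 6.0], [0.138, 3.0], [0.142, 6.0], [0.146, 3.0], [0.149, 9.0], [0.153, 6.0]]
```

View pics/crop1.png

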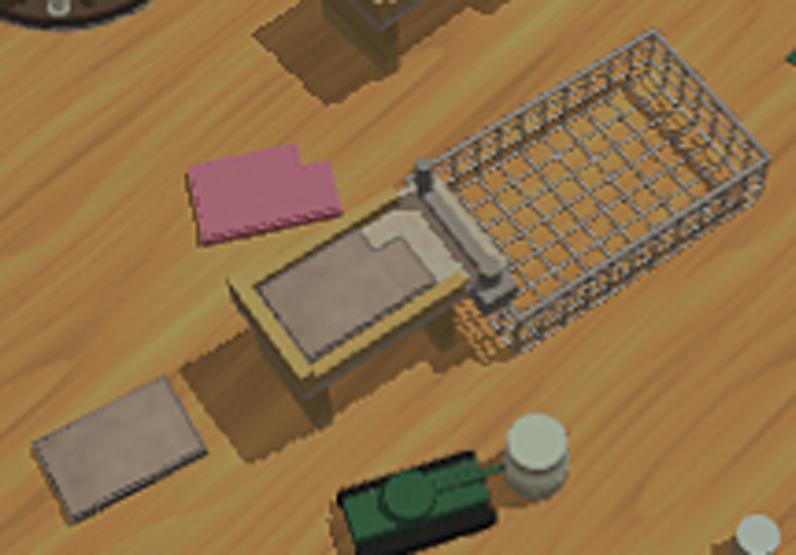

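```bash
python3 - <<'E'
from h import *
im,d,c=load("scene0")
cr=lambda L:[(130+(x+.5)/3.7-.5,175+(y+.5)/3.7-.5) for x,y in L]
print("plate bl,br,fr",plane(cr([(260,290),(312,360),(436,287)]),.112,c).round(4).tolist())
print("wall tl, br",plane(cr([(230,278),(305,378)]),.128,c).round(4).tolist())
print("railends",plane(cr([(398,195),(470,280)]),.116,c).round(4).tolist())
print("pegtop",plane(cr([(424,160)]),.152,c).round(4).tolist(),"hinge",plane(cr([(492,270)]),.13,c).round(4).tolist())
print("basket rim",plane(cr([(655,32),(770,160),(522,318)]),.07,c).round(4).tolist())
print("jar top",plane(cr([(538,440)]),.065,c).round(4), "spare",plane(cr([(35,440),(165,377),(207,452),(74,520)]),.012,c).round(3).tolist())
E
```

```text
plate bl,br,fr [[0.4646, -0.172, 0.112], [0.5366, -0.1846, 0.112], [0.5597, -0.0751, 0.112]]
wall tl, br [[0.4478, -0.1857, 0.128], [0.55, -0.2026, 0.128]]
railends [[0.482, -0.0399, 0.116], [0.5756, -0.0539, 0.116]]
pegtop [[0.4897, -0.0174, 0.152]] hinge [[0.5867, -0.0411, 0.13]]
basket rim [[0.504, 0.2451, 0.07], [0.658, 0.2162, 0.07], [0.6117, -0.0324, 0.07]]
jar top [[ 0.6909 -0.0971  0.065 ]] spare [[0.391, -0.362, 0.012], [0.423, -0.252, 0.012], [0.496, -0.272, 0.012], [0.465, -0.384, 0.012]]
```

The crop confirms it: in the tray at (230,252) is a grey plate with its +x,+y corner missing, the gate is across, and the basket is below the open end. The spare has all its corners. I'll move the wrist camera over it.

carry_out --pt "1 1.5 1 0.05 5" --pt "3 4.4 2 0.13 5" --pt "5 7.4 3 0.2 5" --pt "7.5 11 4 0.28 5" --pt "10 14.7 5 0.36 5" --pt "12.5 18.4 6 0.44 5" --pt "15 22 6 0.52 5" --pt "17.5 25.7 6 0.6 5" --pt "20 29.4 6 0.68 5" --pt "22.5 33 6 0.76 5" --pt "25 36.7 6 0.84 5" --pt "27.5 40.4 6 0.92 5" --pt "30 44 6 1.0 5" --pt "32 47 6 1.06 5" --pt "33.5 49 6 1.1 5" --pt "34.5 50.5 6 1.13 5" --pt "34.5 51 6 1.134 5" --pt "34.5 51 6 1.134 5" --pt "34.5 51 6 1.134 5"

```text
clock: 2.05
position: [0.5125, -0.0929, 0.3516]
ee_rot: [-2.398, -2.029, 0.003]
force: [-0.6, -0.1, -0.1]
width: 0.547
```

```bash
python3 - <<'E'
from h import *
im,d,c=shot("wrist","w1"); cv2.imwrite("pics/w1b.png",cv2.resize(im[:,:,::-1],(800,600)))
s=arm.observe();print(s["clock"],s["position"],s["ee_rot"],s["force"],s["joints"]);print(c[2])
E
```

```text
2.1 [ 0.51259744 -0.0931001   0.35166212] [-2.39825241 -2.0287245   0.00273965] [-0.37655003 -1.10128413 -0.21997581] [ 0.47183865  0.26519806 -0.49602451  1.70156439  0.13461231  1.21015392
 -0.22394695]
[[ 0.98621119 -0.160035   -0.04214602  0.52282853]
 [-0.16548579 -0.95580457 -0.24300632 -0.02706449]
 [-0.00139385  0.24663012 -0.96910868  0.44191639]
 [ 0.          0.          0.          1.        ]]
```

View pics/w1b.png

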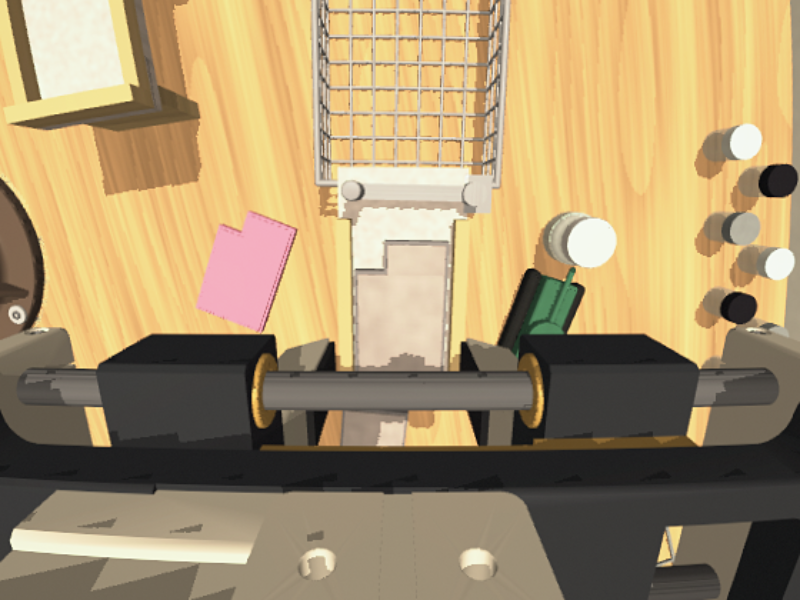

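The wrist view shows the gate practically shut: peg top at (350,187), hinge head at about (475,190), plate front edge at v≈242 with its chip at (370,255), and the lip at v≈168. The view is lined up with the tray.

```bash
python3 - <<'E'
from h import *
im,d,c=load("w1"); im0,d0,c0=load("scene0")
b=lambda L:[((x+.5)*.7-.5,(y+.5)*.7-.5) for x,y in L]
cr=lambda L:[(130+(x+.5)/3.7-.5,175+(y+.5)/3.7-.5) for x,y in L]
def tri(a,b_):
    A=np.zeros((3,3));y=np.zeros(3)
    for p,cc in((a,c),(b_,c0)):
        o=cc[2][:3,3];r=plane([p],0,cc)[0]-o;r/=np.linalg.norm(r);M=np.eye(3)-np.outer(r,r);A+=M;y+=M@o
    return np.linalg.solve(A,y)
print("peg tri",tri(b([(350,187)])[0],cr([(424,160)])[0]))
print("plate front right tri",tri(b([(450,242)])[0],cr([(436,287)])[0]))
P=cloud(d,c)
for n,(x,y) in dict(peg=(350,187),hinge=(478,188),plate=(405,290),plate2=(420,330),bar=(410,192),floor=(400,225),rail=(457,300)).items():
    u,v=b([(x,y)])[0];u,v=int(round(u)),int(round(v));print(n,np.median(P[v-1:v+2,u-1:u+2].reshape(-1,3),0).round(4))
print("peg@.152",plane(b([(350,187)]),.152,c).round(4))
print("rails L inner, R inner",plane(b([(351,330),(352,225),(449,340),(455,225)]),.116,c).round(4).tolist())
print("lip",plane(b([(343,168),(410,168)]),.1,c).round(4).tolist())
print("plate front",plane(b([(388,242),(450,242)]),.112,c).round(4).tolist())
print("basket rim near corners, far?",plane(b([(317,184),(500,186),(314,0),(508,0)]),.07,c).round(4).tolist())
E
```

```text
peg tri [ 0.49122216 -0.01689519  0.15304068]
plate front right tri [ 0.55727933 -0.07080968  0.10285551]
peg [ 0.4919 -0.0161  0.1501]
hinge [ 0.5826 -0.0306  0.1193]
plate [ 0.5158 -0.1014  0.1094]
plate2 [ 0.5232 -0.1373  0.11  ]
bar [ 0.5326 -0.0255  0.1139]
floor [ 0.5209 -0.0497  0.0978]
rail [ 0.5565 -0.1158  0.1141]
peg@.152 [[ 0.4921 -0.0159  0.152 ]]
rails L inner, R inner [[0.4674, -0.1257, 0.116], [0.4844, -0.0427, 0.116], [0.5453, -0.1475, 0.116], [0.5626, -0.0558, 0.116]]
lip [[0.4839, 0.0012, 0.1], [0.5357, -0.0076, 0.1]]
plate front [[0.5093, -0.0606, 0.112], [0.5574, -0.0686, 0.112]]
basket rim near corners, far? [[0.4559, -0.0055, 0.07], [0.6111, -0.0331, 0.07], [0.4823, 0.1361, 0.07], [0.6352, 0.1108, 0.07]]
```

carry_out --pt "-0.7 2.5 0 0 5" --pt "-1.4 5 -1 0 5" --pt "-2.1 7.6 -3 0 5" --pt "-2.1 7.7 -7 0 5" --pt "-2.1 7.7 -11 0 5" --pt "-2.1 7.7 -14 0 5" --pt "-2.1 7.7 -16 0 5" --pt "-2.1 7.7 -16.5 0 5" --pt "-2.1 7.7 -16.5 0 5" --pt "-2.1 7.7 -16.5 0 1" --pt "-2.1 7.7 -16.5 0 1" --pt "-2.1 7.7 -16.5 0 1" --pt "-2.1 7.7 -16.5 0 1" --pt "-2.1 7.7 -16.5 0 1" --squeeze 10

```text
clock: 3.5
position: [0.4922, -0.0161, 0.1871]
ee_rot: [2.398, 2.028, -0.001]
force: [15.6, -3.5, -6.0]
width: 0.159
```

carry_out --pt "0.16 0.74 0 0 1" --pt "0.4 1.4 0 0 1" --pt "0.64 2.07 0 0 1" --pt "0.96 2.7 0 0 1" --pt "1.31 3.31 0 0 1" --pt "1.73 3.88 0 0 1" --pt "2.17 4.43 0 0 1" --pt "2.67 4.93 0 0 1" --pt "3.19 5.4 0 0 1" --pt "3.19 5.4 0 0 1"

```text
clock: 4.5
position: [0.5243, 0.04, 0.1871]
ee_rot: [-2.396, -2.031, -0.001]
force: [-3.9, 4.1, 2.1]
width: 0.15
```

carry_out --pt "0.58 0.4 0 0 1" --pt "1.17 0.74 0 0 1" --pt "1.8 1.06 0 0 1" --pt "2.44 1.35 0 0 1" --pt "3.1 1.57 0 0 1" --pt "3.8 1.75 0 0 1" --pt "4.5 1.86 0 0 1" --pt "5.2 1.94 0 0 1" --pt "5.8 1.95 0 0 1" --pt "6.3 1.93 0 0 1" --pt "6.8 1.88 0 0 1" --pt "7.23 1.81 0 0 1" --pt "7.5 1.76 0 0 1" --pt "7.6 1.74 0 0 1" --pt "7.6 1.74 0 0 1"

```text
clock: 6.0
position: [0.5981, 0.059, 0.1868]
ee_rot: [-2.391, -2.03, 0.004]
force: [-13.5, 5.6, 7.9]
width: 0.147
```

carry_out --pt "-0.1 0 0 0 4" --pt "-0.1 0 0 0 4" --pt "-0.1 0 0 0 4" --pt "-0.1 0 2 0 4" --pt "-0.1 0 5 0 4" --pt "-1 -2 7 0 3" --pt "-2.5 -6 8 0 2" --pt "-4.5 -10.5 8 0 1" --pt "-6.5 -15 7 0 0" --pt "-8.5 -19 5 0 0" --pt "-9.4 -21 3 0 0" --pt "-9.4 -21 1.5 0 0" --pt "-9.4 -21 0.5 0 0" --pt "-9.4 -21 0.2 0 0" --pt "-9.4 -21 0.2 0 0" --squeeze 20

```text
clock: 7.5
position: [0.5045, -0.1503, 0.1888]
ee_rot: [-2.39, -2.032, 0.003]
force: [0.2, -0.2, -0.4]
width: 0.007
```

```bash
python3 - <<'E'
from h import *
s=arm.observe();print(s["clock"],s["position"],s["force"],s["width"])
im,d,c=shot("scene","s2"); cv2.imwrite("pics/s2c.png",cv2.resize(im[150:330,130:370,::-1],None,fx=3.3,fy=3.3,interpolation=cv2.INTER_CUBIC))
E
```

```text
7.5 [ 0.50452611 -0.15034723  0.18884085] [ 0.24514552 -0.17469343 -0.36927377] 0.007377288846369659
```

View pics/s2c.png

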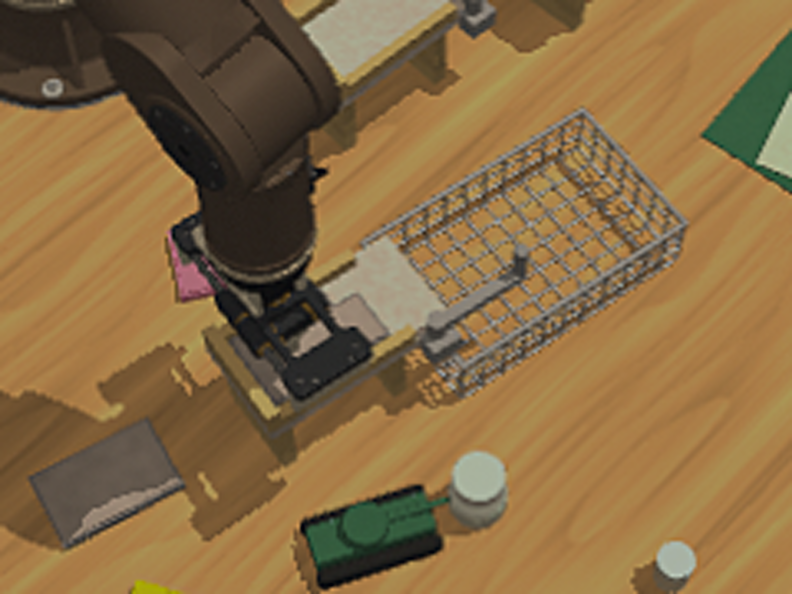

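The gate lies along the tray, open (peg at (521,255) in the crop), and the fingers hover over the plate's rear. Now I'll press gently.

carry_out --pt "0 0 -0.4 0 0" --pt "0 0 -0.7 0 0" --pt "0 0 -0.9 0 0" --pt "0 0 -1.0 0 0" --pt "0 0 -1.1 0 0" --pt "0 0 -1.15 0 0" --pt "0 0 -1.15 0 0"

```text
clock: 8.25
position: [0.5047, -0.1503, 0.1779]
ee_rot: [-2.39, -2.032, 0.003]
force: [-0.6, 0.5, 1.6]
width: 0.006
```

carry_out --pt "0 0 -0.1 0 0" --pt "0 0 -0.16 0 0" --pt "0 0 -0.16 0 0"

```text
clock: 8.55
position: [0.5047, -0.1503, 0.1777]
ee_rot: [-2.391, -2.033, 0.003]
force: [-6.4, 0.9, 19.0]
width: 0.005
```

carry_out --pt "0 0 -0.08 0 0" --pt "0.05 0.3 -0.08 0 0" --pt "0.13 0.7 -0.08 0 0" --pt "0.22 1.2 -0.08 0 0" --pt "0.31 1.7 -0.08 0 0" --pt "0.38 2.1 -0.08 0 0" --pt "0.4 2.2 -0.08 0 0"

```text
clock: 9.25
position: [0.5096, -0.1286, 0.1778]
ee_rot: [-2.393, -2.034, 0.002]
force: [-0.4, -2.5, 7.6]
width: 0.006
```

```bash
python3 - <<'E'
from h import *
print(arm.observe()["force"])
im,d,c=shot("wrist","w3"); im2=shot("scene","s3")[0]
g=np.hstack([cv2.resize(im,(400,300)),cv2.resize(im2[190:310,180:340],(400,300),interpolation=cv2.INTER_CUBIC)]);cv2.imwrite("pics/g3.png",g[:,:,::-1])
E
```

```text
[-0.41841383 -2.50952926  7.57286805]
```

View pics/g3.png

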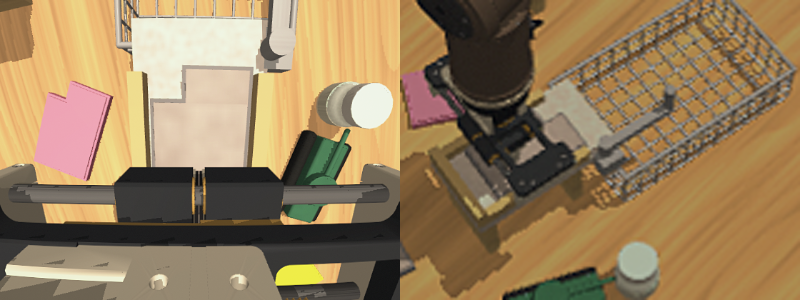

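```bash
python3 - <<'E'
from h import *
im,d,c=load("w3"); C=np.array([.5147,-.0916]);u=np.array([.18,.984]);v=np.array([-.984,.18])
p=plane([(x*1.4,y*1.4) for x,y in [(184,66),(252,68),(182,100),(150,101)]],.112,c)[:,:2]-C
print(np.c_[p@u,p@v].round(4))
E
```

```text
[[ 0.0511  0.0112]
 [ 0.0509 -0.0369]
 [ 0.0276  0.0125]
 [ 0.0266  0.0359]]
```

carry_out --pt "0.05 0.3 -0.08 0 0" --pt "0.14 0.8 -0.08 0 0" --pt "0.25 1.4 -0.08 0 0" --pt "0.36 2.0 -0.08 0 0" --pt "0.47 2.6 -0.08 0 0" --pt "0.58 3.2 -0.08 0 0" --pt "0.69 3.8 -0.08 0 0" --pt "0.8 4.4 -0.08 0 0" --pt "0.91 5.0 -0.08 0 0" --pt "1.01 5.5 -0.08 0 0" --pt "1.08 5.9 -0.08 0 0" --pt "1.1 6.0 -0.08 0 0"

```text
clock: 10.55
position: [0.5215, -0.0687, 0.1778]
ee_rot: [2.393, 2.034, 0.0]
force: [-0.6, -2.9, 8.3]
width: 0.005
```

carry_out --pt "0 0 1.0 0 0" --pt "-0.1 -0.5 2.5 0 0" --pt "-0.6 -3 3 0 0" --pt "-1.1 -6 3 0 0" --pt "-1.26 -6.9 2.5 0 0" --pt "-1.26 -6.9 1.2 0 0" --pt "-1.26 -6.9 0.2 0 0" --pt "-1.26 -6.9 -0.3 0 0" --pt "-1.26 -6.9 -0.6 0 0" --pt "-1.26 -6.9 -0.65 0 0" --pt "-1.26 -6.9 -0.65 0 0"

```text
clock: 11.65
position: [0.5091, -0.1372, 0.1714]
ee_rot: [2.392, 2.035, 0.0]
force: [0.4, 0.1, -0.5]
width: 0.008
```

```bash
python3 - <<'E'
from h import *
im,d,c=shot("wrist","w4"); s=arm.observe();print(s["position"],s["force"])
im2=shot("scene","s4")[0]
g=np.hstack([cv2.resize(im,(400,300)),cv2.resize(im2[190:310,180:340],(400,300),interpolation=cv2.INTER_CUBIC)]);cv2.imwrite("pics/g4.png",g[:,:,::-1])
E
```

```text
[ 0.5091188  -0.13741232  0.17154816] [0.22152535 0.02541714 0.09427071]
```

View pics/g4.png

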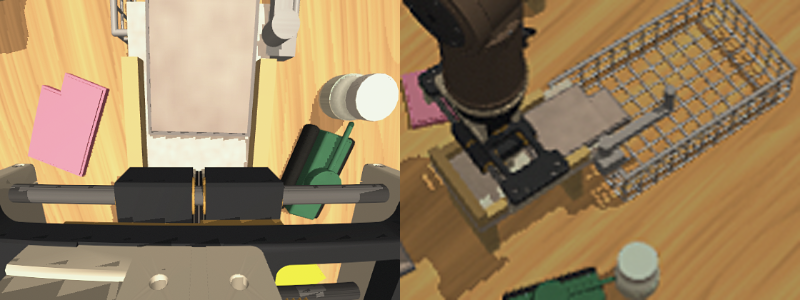

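The plate's rear edge is clear of the fingers (v≈135 in the left half), and they stand behind it at floor height. Pushing it out.

carry_out --pt "0 0 -0.2 0 0" --pt "0.14 0.8 -0.2 0 0" --pt "0.32 1.8 -0.2 0 0" --pt "0.5 2.8 -0.2 0 0" --pt "0.72 4 -0.2 0 0" --pt "1.0 5.6 -0.2 0 0" --pt "1.35 7.5 -0.2 0 0" --pt "1.8 10 -0.2 0 0" --pt "2.2 12 -0.2 0 0" --pt "2.34 12.8 -0.2 0 0" --pt "2.34 12.8 -0.2 0 0" --pt "2.34 12.8 -0.2 0 0" --pt "2.34 12.8 -0.2 0 0" --pt "2.34 12.8 -0.2 0 0"

```text
clock: 13.15
position: [0.5324, -0.0107, 0.1696]
ee_rot: [2.394, 2.032, -0.0]
force: [0.3, -0.4, -0.3]
width: 0.005
```

```bash
python3 - <<'E'
from h import *
im,d,c=shot("wrist","w5"); s=arm.observe();print(s["position"],s["force"])
im2=shot("scene","s5")[0]
g=np.hstack([cv2.resize(im,(400,300)),cv2.resize(im2[190:310,180:340],(400,300),interpolation=cv2.INTER_CUBIC)]);cv2.imwrite("pics/g5.png",g[:,:,::-1])
E
```

```text
[ 0.53243327 -0.01048587  0.16962685] [ 0.51254453 -0.4964354  -0.076018  ]
```

View pics/g5.png

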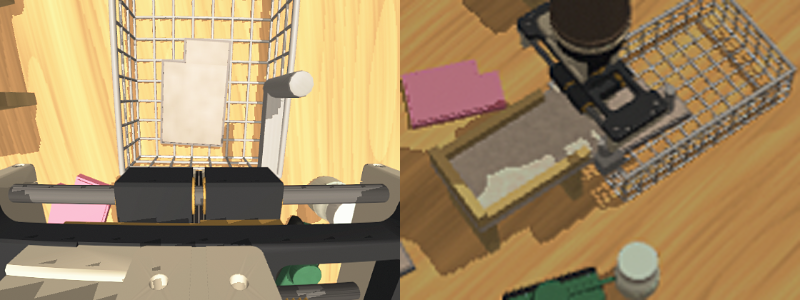

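The plate shows as an undistorted rectangle in the basket, at (160–230, 40–148) in the left half. I'll check its tilt from depth.

```bash
python3 - <<'E'
from h import *
im,d,c=load("w5"); P=cloud(d,c)
for x,y in [(200,50),(175,70),(222,70),(170,135),(215,138),(195,95)]:
    a,b=int(x*1.4),int(y*1.4); print((x,y),np.median(P[b-1:b+2,a-1:a+2].reshape(-1,3),0).round(4))
a,b=int(290*1.4),int(83*1.4);print("peg",np.median(P[b-2:b+3,a-2:a+3].reshape(-1,3),0).round(4), plane([(290*1.4,83*1.4)],.152,c).round(4))
E
```

```text
(200, 50) [0.5524 0.1055 0.0133]
(175, 70) [0.5208 0.0896 0.0134]
(222, 70) [0.5727 0.0811 0.014 ]
(170, 135) [0.5011 0.0183 0.0133]
(215, 138) [0.5544 0.006  0.014 ]
(195, 95) [0.5391 0.059  0.0134]
peg [0.5898 0.0553 0.1494] [[0.5887 0.0552 0.152 ]]
```

The plate's top reads 13–14 mm at all six points, so it lies flat. Now to shut the gate.

carry_out --pt "0 0 2 0 0" --pt "0 0 5 0 2" --pt "0.5 0.5 8 0 4" --pt "3 3 9 0 5" --pt "5.5 5.8 9 0 5" --pt "6.5 6.9 8 0 5" --pt "6.5 6.9 6 0 5" --pt "6.5 6.9 4 0 5" --pt "6.5 6.9 2.2 0 5" --pt "6.5 6.9 1.8 0 5" --pt "6.5 6.9 1.8 0 5" --pt "6.5 6.9 1.8 0 1" --pt "6.5 6.9 1.8 0 1" --pt "6.5 6.9 1.8 0 1" --pt "6.5 6.9 1.8 0 1" --pt "6.5 6.9 1.8 0 1" --squeeze 10

```text
clock: 14.85
position: [0.5975, 0.0587, 0.1879]
ee_rot: [2.393, 2.033, 0.001]
force: [0.2, -0.2, 0.2]
width: 0.162
```

carry_out --pt "-0.5 0.05 0 0 1" --pt "-1.02 0.06 0 0 1" --pt "-2.12 0.07 0 0 1" --pt "-3.52 -0.12 0 0 1" --pt "-4.88 -0.52 0 0 1" --pt "-6.15 -1.13 0 0 1" --pt "-7.31 -1.93 0 0 1" --pt "-8.34 -2.9 0 0 1" --pt "-9.2 -4.02 0 0 1" --pt "-9.87 -5.26 0 0 1" --pt "-10.15 -5.9 0 0 1" --pt "-10.34 -6.59 0 0 1" --pt "-10.46 -7.0 0 0 1" --pt "-10.53 -7.43 0 0 1" --pt "-10.56 -7.6 0 0 1" --pt "-10.56 -7.6 0 0 1"

```text
clock: 16.45
position: [0.4928, -0.0149, 0.1882]
ee_rot: [-2.393, -2.036, -0.007]
force: [5.0, 9.8, 1.9]
width: 0.15
```

carry_out --pt "0 -0.3 0 0 1" --pt "0 -0.5 0 0 1" --pt "0 -0.5 0 0 1" --squeeze 30

```text
clock: 16.75
position: [0.4928, -0.0154, 0.1882]
ee_rot: [-2.385, -2.038, -0.013]
force: [1.7, 18.3, 4.1]
width: 0.146
```

carry_out --pt "0 0 0 0 1" --pt "0 0 0 0 4" --pt "0 0 0 0 4" --pt "0 0 0 0 4" --pt "0 0 0 0 4" --pt "0 0 2 0 4" --pt "0 0 5 0 4" --pt "0 0 9 0 4" --pt "0 -1 12 0 4" --pt "0 -4 15 0 4" --pt "0 -7 16 0 4" --pt "0 -7 16 0 4"

```text
clock: 17.95
position: [0.4931, -0.0901, 0.3496]
ee_rot: [-2.395, -2.032, -0.013]
force: [-0.2, 0.1, -0.6]
width: 0.438
```

```bash
python3 - <<'E'
from h import *
im,d,c=shot("wrist","w6"); s=arm.observe();print(s["position"],s["force"],s["clock"])
im2=shot("scene","s6")[0]
g=np.hstack([cv2.resize(im,(400,300)),cv2.resize(im2[190:310,180:340],(400,300),interpolation=cv2.INTER_CUBIC)]);cv2.imwrite("pics/g6.png",g[:,:,::-1])
E
```

```text
[ 0.49271994 -0.08763779  0.34857685] [-0.04989576  0.69941003  0.04152685] 18.0
```

View pics/g6.png

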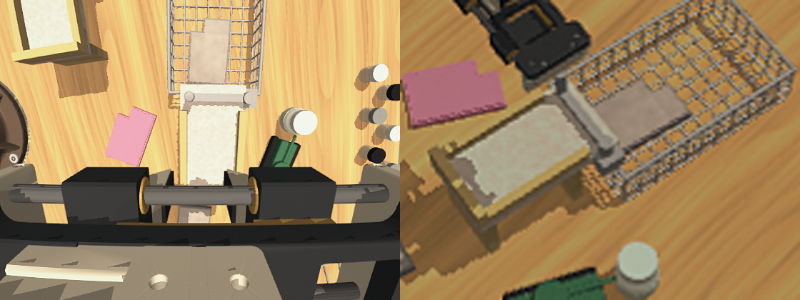

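Gate across the lane (peg (188,98), hinge (248,98)), plate flat in the basket at (208,50). One numeric check, then I'll hand in.

```bash
python3 - <<'E'
from h import *
im,d,c=load("w6"); P=cloud(d,c)
print("peg",plane([(188*1.4,97*1.4)],.152,c).round(4))
for x,y in [(200,30),(222,45),(195,78),(222,80)]:
    a,b=int(x*1.4),int(y*1.4); print(np.median(P[b-1:b+2,a-1:a+2].reshape(-1,3),0).round(4))
a=load("scene0")[0].astype(int);b=load("s6")[0].astype(int);D=abs(a-b).sum(2)
for n,(u0,v0,u1,v1) in dict(basket_far=(300,185,340,250),jar_tank=(220,285,290,328),spare=(138,276,188,316)).items(): print(n,(D[v0:v1,u0:u1]>90).mean().round(3))
print(arm.sign_off())
E
```

```text
peg [[ 0.4905 -0.0195  0.152 ]]
[ 0.529   0.1055 -0.0024]
[0.5641 0.0693 0.0139]
[0.5045 0.0169 0.0138]
[0.5547 0.0045 0.0136]
basket_far 0.0
jar_tank 0.0
spare 0.274
the job is handed in; nothing more can be done
None
```

```bash
python3 - <<'E'
from h import *
a=load("scene0")[0];b=load("s6")[0]
for n,i in(("before",a),("after",b)):
    e=cv2.Canny(i[270:322,132:194],60,150);np.save(f"pics/{n}.npy",e);print(n,e.astype(bool).sum(),i[290:300,155:170].mean((0,1)).round(0))
A,B=load("scene0"),load("s6")
print("depth diff",np.nanpercentile(abs(A[1]-B[1])[276:316,138:188],[50,90,99]).round(4))
E
```

```text
before 266 [141. 124. 108.]
after 309 [153. 134. 117.]
depth diff [0.0034 0.0085 0.0146]
```

I swung the gate open to its stop and drew the chipped plate forward with about 8 N of pressure. I then pushed it from behind over the lip into the basket, and swung the gate shut to its stop. The job was handed in at about 18 s.

**Last checks:**
- **Plate:** it lies flat in the basket. Its top read 13–14 mm at all six points after the drop. In the last check three of four points read the same, and the fourth fell on the table beside the plate.
- **Pressing force:** the highest reading was 19 N, for one moment during first contact. The plate cracks above 50 N.
- **Gate:** I felt a firm stop at the shut end (18 N, 0.5 mm of movement). The last image puts the peg within about 4 mm of where it started, with the bar across the lane.
- **Basket, jar and tank:** no image changes in the areas I compared (for the basket, its far end).
- **Spare plate:** this check disagreed. About 27% of the pixels around it changed in brightness. Depth there changed by a median of only 3 mm, so I put it down to a shifted arm shadow; I did not test that. The arm never worked near it.

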